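Clamp the panorama slide: four cam levers, crosswise

TASK

Clamp the glass panorama slide in its viewing stage by pressing down the four cam levers of the brass frame, crosswise from a corner to the opposite one and a little at a time: first take all four down until each just bears lightly on the frame, going over them again as each one slackens its neighbours, then go round crosswise until all four are evenly snug and the frame sits level. Feel the resistance: if the frame tips, or a lever is overtightened, or you lean on the frame or glass, the slide may crack. Leave the other things on the sill where they are and let go at the end.

Things in the scene. Friction and masses are not known exactly. Their poses are not given: they have to be found in the camera images.
- stage: the grey viewing stage, a flat box 160 x 232 mm and 34 mm high fixed to the sill; origin in the middle of its underside on the sill, x across its short side (away from the robot at yaw 0), y along its long side, z up. Four studs stand at x = -52 and +52 mm, y = -88 and +88 mm in these axes, each with a cam lever on top
- frame: the brass retaining frame, 134 x 206 x 6 mm with a 68 x 140 mm window, holding the glass slide on a springy gasket; origin in the middle of its upper face (49 mm above the sill, +-0.5 mm as the gasket differs), z up. It rides on the four studs; evenly snug it sinks about 0.6 mm; a corner or side pulled down alone tips it and eases its neighbours. It is level when all four pull alike
- cam_nl: cam lever at the frame's near (-x) +y corner (stage axes); its opposite is fr, its neighbours nr and fl. Origin on its level pivot, 58.4 to 59.1 mm above the sill. Aluminium lever 15 mm wide, 7 mm thick, reaching 69 mm from the pivot; at the start it stands 1.2 rad (+-0.04) above level, leaning outward (+y of the stage). Push it outward and down from the window side; it stays where left
- cam_fr: cam lever at the frame's far (+x) -y corner (stage axes); its opposite is nl, its neighbours nr and fl. Origin on its level pivot, 58.4 to 59.1 mm above the sill. Aluminium lever 15 mm wide, 7 mm thick, reaching 69 mm from the pivot; at the start it stands 1.2 rad (+-0.04) above level, leaning outward (-y of the stage). Push it outward and down from the window side; it stays where left
- cam_nr: cam lever at the frame's near (-x) -y corner (stage axes); its opposite is fl, its neighbours nl and fr. Origin on its level pivot, 58.4 to 59.1 mm above the sill. Aluminium lever 15 mm wide, 7 mm thick, reaching 69 mm from the pivot; at the start it stands 1.2 rad (+-0.04) above level, leaning outward (-y of the stage). Push it outward and down from the window side; it stays where left
- cam_fl: cam lever at the frame's far (+x) +y corner (stage axes); its opposite is nr, its neighbours nl and fr. Origin on its level pivot, 58.4 to 59.1 mm above the sill. Aluminium lever 15 mm wide, 7 mm thick, reaching 69 mm from the pivot; at the start it stands 1.2 rad (+-0.04) above level, leaning outward (+y of the stage). Push it outward and down from the window side; it stays where left
- cam_nl_tip (a point): point on the upper face (the one towards the window) of lever nl, 52 mm along it from the pivot and 3.5 mm off its middle plane. Pushed square there the free lever needs about 3.4 N (friction); about 5.5 N: it bears lightly; 10 N: snug; over 14 N: too tight. Its round cam comes down about 4.3 mm per rad, after 0.1 to 2.1 mm of free play, never the same
- cam_fr_tip (a point): point on the upper face (the one towards the window) of lever fr, 52 mm along it from the pivot and 3.5 mm off its middle plane. Pushed square there the free lever needs about 3.4 N (friction); about 5.5 N: it bears lightly; 10 N: snug; over 14 N: too tight. Its round cam comes down about 4.3 mm per rad, after 0.1 to 2.1 mm of free play, never the same
- cam_nr_tip (a point): point on the upper face (the one towards the window) of lever nr, 52 mm along it from the pivot and 3.5 mm off its middle plane. Pushed square there the free lever needs about 3.4 N (friction); about 5.5 N: it bears lightly; 10 N: snug; over 14 N: too tight. Its round cam comes down about 4.3 mm per rad, after 0.1 to 2.1 mm of free play, never the same
- cam_fl_tip (a point): point on the upper face (the one towards the window) of lever fl, 52 mm along it from the pivot and 3.5 mm off its middle plane. Pushed square there the free lever needs about 3.4 N (friction); about 5.5 N: it bears lightly; 10 N: snug; over 14 N: too tight. Its round cam comes down about 4.3 mm per rad, after 0.1 to 2.1 mm of free play, never the same
- slide_stop: bystander: loose brass slide stop, an L of 60 x 30 x 34 mm; origin under its middle
- chimney: bystander: loose red enamel lamp chimney, an upright tube 68 mm wide at the foot and 94 mm tall; origin under its middle
- lens_case: bystander: loose tortoiseshell-pattern lens case, 62 x 125 x 34 mm; origin under its middle

How it is judged (in metres and radians):
On the way, in this order (a step that is already met when the one before it is completed fails the run):
1. two diagonally opposite cams bear on the frame (each over 4 N) before the other two do (((contact force between each of cam_nl, cam_fr and frame above 4 N and contact force between each of cam_nr, cam_fl and frame below 4 N) or (contact force between each of cam_nr, cam_fl and frame above 4 N and contact force between each of cam_nl, cam_fr and frame below 4 N))), for 0.2 s.
2. all four cams bear lightly on the frame together (each over 1 N) and none is snug yet (all under 20 N) (contact force between cam_nl and frame between 1 and 20 N and contact force between cam_fr and frame between 1 and 20 N and contact force between cam_nr and frame between 1 and 20 N and contact force between cam_fl and frame between 1 and 20 N), for 0.2 s.
At the end, for the whole second after the job is handed in: All four cams press on the frame with 18 to 46 N each, the frame is level within 0.006 rad, the bystanders lie still within 20 mm of where they were, and nothing is touched (contact force between cam_nl and frame between 18 and 46 N and contact force between cam_fr and frame between 18 and 46 N and contact force between cam_nr and frame between 18 and 46 N and contact force between cam_fl and frame between 18 and 46 N and angle between frame's own z axis and vertical below 0.006 rad and distance of each of slide_stop, chimney, lens_case from where it was at the start of the episode below 0.02 m and linear speed of each of slide_stop, chimney, lens_case below 0.02 m/s).
It fails at once if the frame is tipped by more than 0.008 rad (one corner or side pulled down alone: the glass cracks) (angle between frame's own z axis and vertical above 0.008 rad).
It fails at once if a cam is overtightened (over 60 N on the frame) (contact force between any of cam_nl, cam_fr, cam_nr, cam_fl and frame above 60 N).
It fails at once if the frame or glass is pressed by the fingers or arm with more than 15 N (contact force between any of the fingers, the arm and frame above 15 N).
It fails at once if a bystander is moved by more than 20 mm (distance of any of slide_stop, chimney, lens_case from where it was at the start of the episode above 0.02 m).
It fails at once if two neighbouring cams are made snug (both over 22 N) while the other two hold less than 10 N ((contact force between each of cam_nl, cam_nr and frame above 22 N and contact force between each of cam_fr, cam_fl and frame below 10 N) or (contact force between each of cam_fl, cam_fr and frame above 22 N and contact force between each of cam_nl, cam_nr and frame below 10 N) or (contact force between each of cam_nl, cam_fl and frame above 22 N and contact force between each of cam_fr, cam_nr and frame below 10 N) or (contact force between each of cam_nr, cam_fr and frame above 22 N and contact force between each of cam_nl, cam_fl and frame below 10 N)).
It also fails if it takes over 72 s, if anything falls off the work surface, if the arm or the gripper's body presses on something with over 40 N, if the wrist force passes 120 N, or if a joint passes its speed limit or range.

ROBOT

A 6-joint arm with a two-finger parallel gripper is mounted at the origin on the work surface. World frame = base frame: x ahead of the robot, y to its left, z up, the work surface at z = 0. Lengths are in m, angles in degrees, forces in N, time in s.
With the tool pointing down it reaches from about 0.35 to 0.725 m from the base axis. Payload 4.3 kg.
Tool frame: the origin (TCP) lies at the very end of the fingers, on their centre line; the grasp point (between the pads) lies 19 mm behind it; x points along the fingers, y is the direction in which the jaws open and shut, and the axes are right-handed (so a half turn about x gives the same grasp; the last joint's range is limited). The gripper opens to 85 mm and grips with 20 to 120 N. Pads are 22 mm wide; open, the fingers measure 114 mm over their backs; the gripper's body (76 mm by 85 mm) begins 54 mm behind the grasp point. The pads swing forward as they close: fully open they stand 13 mm farther back than shut.
Start: joints at [-76.679, 21.618, 4.641, 73.018, 0, 83.68], TCP at [0.193, -0.542, 0.231] pointing down, gripper open.
Joint ranges: [-156.06, 156.06], [-48.1, 94.91], [-58.44, 69.94], [-101.28, 121.22], [-78.64, 73.56], [-180, 180]. Speed limits (degrees/s): [147.25, 147.25, 180, 180, 180, 180].

INTERFACE

Orientations are given as [roll, pitch, yaw] about the fixed x, y, z axes, in that order (R = Rz(yaw) Ry(pitch) Rx(roll)).
In Python, from station import env, inverse_kinematics, read_camera, close_job, spot_in gives the robot as it stands. Calls block until the motion is done:
- env.reach(position, orientation): joint-space move of the TCP to a pose.
- env.line_to(position, ori=None, rate=0.15): straight line of the TCP; ori=None keeps the orientation; rate is the mean speed in m/s.
- env.move_j(angles): joint-space move.
- env.gripper_to(opening): finger opening in m; the grip force is fixed at half the most; returns when the fingers have stopped.
- env.pause(seconds).
- inverse_kinematics(position, orientation): joint angles nearest the present ones, or None.
- env.observe(): the state.
- read_camera(name): name is "side" or "top" or "wrist"; returns a dict with "image" (384x512x3 uint8, red, green, blue), "K" (3x3 intrinsics, pixels), "rvec" (rotation vector, rad) and "tvec" (3), from world to camera coordinates, as OpenCV has them. Camera axes: x right, y down, z forward; pixel columns grow to the right and rows downward; lengths in m; the calibration is good to about 2 mm. The wrist camera is an equidistant fisheye: a pixel r from the principal point sees the ray r / f radians off the axis. A picture is of the moment at which its call begins. There is no depth.
A pose or a line that the arm cannot do raises env.IKError and nothing moves.
- close_job(): hands the job in, once; it reports no verdict.
Trained networks look in a picture, given as the dict that the camera call returned (one of the last four; its "shot" number tells which), for a name from the list of things; names that differ only in an ending like _2 or _b are one class to them, and where a whole thing is asked for, a point or a joint stands for the part that bears it (a point fixed in the world has none). Each returns a list of dicts, best first, with "confidence" (0 to 1); they miss things now and then, are a little off and sometimes report something else, mostly with a low value. They report only what shows in the picture. A call takes as long as a camera call.
- spot_in(picture, target): "point" ([column, row] in pixels, amid what is visible of it).
The state is a dict: "t": time; "joint_positions": joint angles; "qd": joint speeds; "joint_torque": joint torques, N m; "position": TCP position; "tcp_rot": TCP orientation; "ft_force": force on the tool from outside, world axes, zero at the start; "wrist_torque": the same for the moment, N m; "finger_gap": finger opening in m.
Only numpy, scipy, OpenCV 4.12 (cv2) and the standard library are available. Lean on these libraries where they do the work, as an engineer would, in place of code of your own. Each camera call takes 0.05 s, during which the arm holds its last target.

## Working session

There is one attempt and no reset: what is moved stays moved. The work goes in short steps, each a Python script; the robot and the scene stay as the last script left them, time stands still between calls to the robot, and variables do not carry over. Pictures are saved under pics/ and viewed, and the job is handed in when it is done.

```bash
ls; mkdir -p pics; cat > a.py <<'E'
from station import env, read_camera, spot_in
import cv2, json
print(env.observe())
names=["stage","frame","cam_nl","cam_fr","cam_nr","cam_fl","cam_nl_tip","slide_stop","chimney","lens_case"]
for c in ["side","top","wrist"]:
    p=read_camera(c); cv2.imwrite(f"pics/{c}0.png",p["image"][:,:,::-1])
    print(c,p["K"].tolist(),p["rvec"],p["tvec"])
    for n in names[:]:
        if c!="wrist":
            r=spot_in(p,n); print(n,[(x["point"],round(x["confidence"],2)) for x in r[:5]])
print(env.observe()["t"])
E
python3 a.py
```

```text
pics
{'t': 0.0, 'joint_positions': array([-7.66771549e+01,  2.16613531e+01,  4.56204940e+00,  7.30170990e+01,
        2.39008846e-03,  8.36801563e+01]), 'qd': array([ 0.00536521, -0.04900318,  0.07135083,  0.02063893, -0.02358873,
       -0.02461314]), 'joint_torque': array([ 1.31421573e-03, -4.63614321e+01,  2.69869137e+01,  2.09991453e-02,
        1.59107226e-04, -4.45908910e-07]), 'position': array([ 0.19315395, -0.54089512,  0.23036031]), 'tcp_rot': array([-97.49612757,  89.88357282, 102.14655876]), 'ft_force': array([0.20237361, 0.18070553, 0.16062524]), 'wrist_torque': array([ 0.03630111, -0.01978952,  0.05544398]), 'finger_gap': 0.08526066544765615}
side [[349.4304084974437, 0.0, 253.46886935117516], [0.0, 349.4304084974437, 190.5466524790645], [0.0, 0.0, 1.0]] [ 2.06242336 -0.79424982  0.42812141] [-0.41261595  0.31713271  0.44713225]
stage [([234.5, 256.2], 0.73), ([284.1, 228.8], 0.2)]
frame [([236.6, 230.6], 0.85)]
cam_nl [([187.7, 196.9], 0.6)]
cam_fr [([288.9, 227.8], 0.71), ([289.3, 194.2], 0.66)]
cam_nr [([241.4, 248.0], 0.57)]
cam_fl [([230.0, 177.3], 0.51)]
cam_nl_ti
[... 244 characters left out ...]
25385], [0.0, 0.0, 1.0]] [ 2.15938349 -2.11387422  0.21519699] [-0.01510592  0.5907513   0.93668906]
stage [([247.8, 239.6], 0.97)]
frame [([241.0, 216.6], 0.68)]
cam_nl []
cam_fr [([208.5, 185.7], 0.67), ([281.5, 194.8], 0.45), ([249.2, 239.0], 0.22)]
cam_nr [([208.7, 187.9], 0.74), ([279.4, 236.9], 0.63)]
cam_fl [([209.7, 187.4], 0.63)]
cam_nl_tip [([203.4, 226.6], 0.6), ([238.4, 240.1], 0.32)]
slide_stop [([152.7, 202.3], 0.67)]
chimney [([243.0, 158.8], 0.97)]
lens_case [([347.8, 215.0], 0.68)]
wrist [[297.3186396354542, 0.0, 254.18434593302268], [0.0, 297.3186396354542, 191.79902643093183], [0.0, 0.0, 1.0]] [-2.3545033   1.66105943  0.25319368] [-0.57558888 -0.03897928  0.37848567]
1.15
```

View pics/side0.png

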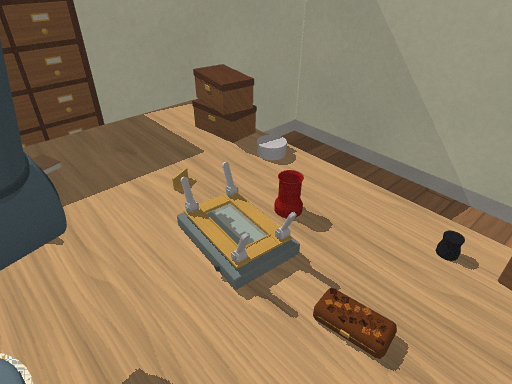

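View pics/top0.png

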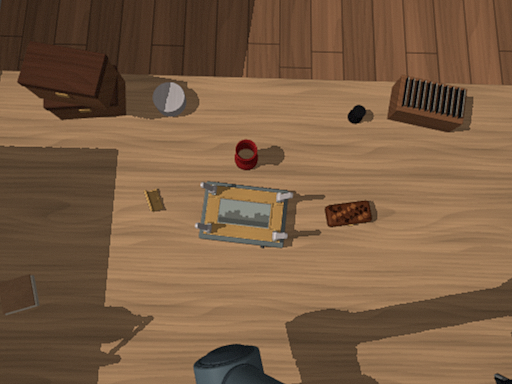

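View pics/wrist0.png

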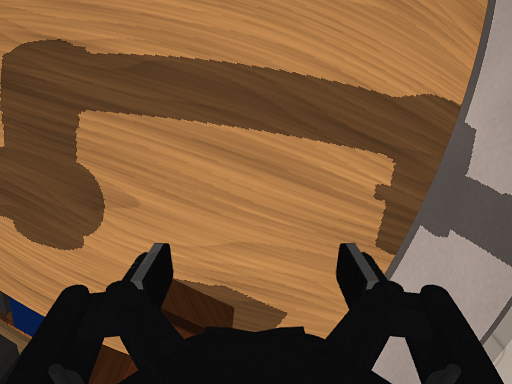

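```bash
python3 - <<'E'
import cv2
a=cv2.imread("pics/top0.png")[170:260,185:305]; cv2.imwrite("pics/top0z.png",cv2.resize(a,None,fx=6,fy=6,interpolation=cv2.INTER_CUBIC))
a=cv2.imread("pics/side0.png")[155:290,170:305]; cv2.imwrite("pics/side0z.png",cv2.resize(a,(594,594),interpolation=cv2.INTER_CUBIC))
E
```

```text
(no output)
```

View pics/top0z.png

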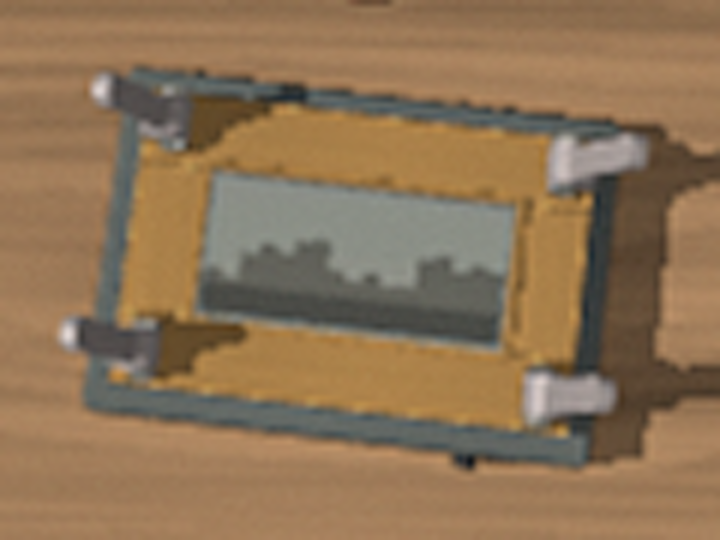

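View pics/side0z.png

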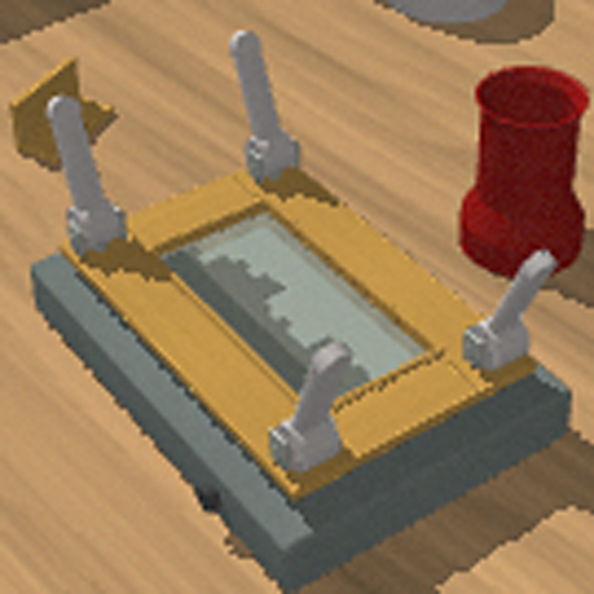

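```bash
cat > fit.py <<'E'
import numpy as np, cv2
from scipy.optimize import least_squares
cams={'top':(np.array([[363.0361281843763,0,253.96925],[0,363.036128,190.047394],[0,0,1]]),np.array([2.15938349,-2.11387422,0.21519699]),np.array([-0.01510592,0.5907513,0.93668906])),
'side':(np.array([[349.4304085,0,253.468869],[0,349.4304085,190.54665],[0,0,1]]),np.array([2.06242336,-0.79424982,0.42812141]),np.array([-0.41261595,0.31713271,0.44713225]))}
S=lambda x,y:(x*.08,y*.116,.034); W=lambda x,y:(x*.034,y*.07,.049)
O=[('top',S(-1,1),(88,403)),('top',S(-1,-1),(585,462)),('top',S(1,-1),(618,124)),('top',S(1,1),(135,70)),
('top',W(1,1),(213,172)),('top',W(1,-1),(517,203)),('top',W(-1,-1),(500,347)),('top',W(-1,1),(197,312)),
('side',S(-1,1),(35,268)),('side',S(-1,-1),(312,540)),('side',S(1,-1),(572,388)),('side',W(1,1),(267,210)),('side',W(1,-1),(440,355)),('side',W(-1,1),(162,250))]
def px(c,z):
    return np.array([(z[0]+.5)/6-.5+185,(z[1]+.5)/6-.5+170]) if c=='top' else np.array([(z[0]+.5)/4.4-.5+170,(z[1]+.5)/4.4-.5+155])
def f(p,full=False):
    x,y,w,dz=p; r=[]
    for c,q,z in O:
        P=np.array([x+np.cos(w)*q[0]-np.sin(w)*q[1],y+np.sin(w)*q[0]+np.cos(w)*q[1],q[2]+dz])
        u=cv2.projectPoints(P[None],cams[c][1],cams[c][2],cams[c][0],None)[0].ravel()
        r.append(u-px(c,z))
    return np.array(r).ravel()
s=least_squares(f,[.5,0,0,0],loss='soft_l1'); print(s.x,np.degrees(s.x[2])); print(f(s.x).reshape(-1,2).round(1))
E
python3 fit.py
```

```text
[ 0.53063227  0.0234104  -0.08813265 -0.00326865] -5.049628700947952
[[-1.   0.5]
 [ 1.  -0. ]
 [ 0.8 -1.2]
 [-1.2 -1.3]
 [-0.2 -1.2]
 [ 0.  -0.7]
 [ 0.4  0. ]
 [-0.7  0.2]
 [-0.9 -0.2]
 [-3.6  3.5]
 [ 2.3  0.7]
 [ 0.4 -0.8]
 [ 0.4 -0.4]
 [-1.6  1.2]]
```

```bash
sed -i "s/('side',S(-1,-1),(312,540)),//" fit.py; python3 fit.py; cat > h.py <<'E'
import numpy as np, cv2
from scipy.spatial.transform import Rotation as Ro
from station import env, inverse_kinematics, read_camera, spot_in
def ori(yaw_deg):
    # tool x down, tool y at yaw_deg in plane
    a=np.radians(yaw_deg); x=np.array([0,0,-1.]); y=np.array([np.cos(a),np.sin(a),0]); z=np.cross(x,y)
    return Ro.from_matrix(np.c_[x,y,z]).as_euler('xyz',degrees=True)
E
python3 - <<'E'
from h import *
for a in (-5,175):
    for p in ([.53,.023,.3],[.47,.13,.1],[.58,-.08,.1]): print(a,ori(a),inverse_kinematics(p,ori(a)))
E
```

```text
[ 0.53017379  0.02360462 -0.09497282 -0.00392616] -5.441541550220852
[[-1.2  0.4]
 [ 0.7  0.4]
 [ 0.9 -0.7]
 [-1.  -1.3]
 [-0.2 -1.1]
 [ 0.  -0.4]
 [ 0.2  0.4]
 [-0.8  0.2]
 [-0.9 -0.2]
 [ 1.9  1.4]
 [ 0.5 -0.5]
 [ 0.1  0. ]
 [-1.7  1.4]]
-5 [95. 90.  0.] [-4.36809373 15.91064702  6.68480857 80.77416155  0.         90.63190627]
-5 [95. 90.  0.] [  8.00278368  16.50027714 -23.06541152  50.43431133   0.
 103.00278368]
-5 [95. 90.  0.] [-14.05994025  26.72899593  -7.49098815  55.78001592   0.
  80.94005975]
175 [-85.  90.   0.] [ -4.36809373  15.91064702   6.68480857  80.77416155   0.
 -89.36809373]
175 [-85.  90.   0.] [  8.00278368  16.50027714 -23.06541152  50.43431133   0.
 -76.99721632]
175 [-85.  90.   0.] [-14.05994025  26.72899593  -7.49098815  55.78001592   0.
 -99.05994025]<sys>:0: UserWarning: Gimbal lock detected. Setting third angle to zero since it is not possible to uniquely determine all angles.
```

```bash
python3 - <<'E' 2>/dev/null
from h import *
env.reach([.50,.023,.30],ori(-5.3)); print(env.observe()['t'])
p=read_camera("wrist"); cv2.imwrite("pics/w1.png",p["image"][:,:,::-1]); print(p["rvec"].tolist(),p["tvec"].tolist())
env.gripper_to(0.0)
o=env.observe(); print(o['t'],o['position'],o['finger_gap'],o['ft_force'])
for i in range(4):
    env.pause(.05);print(env.observe()['ft_force'])
o=env.observe()
print(o['t'],o['position']); pos=o['position'].copy(); pos[1]+=.001
env.line_to([.50,.024,.30],rate=.02); print(env.observe()['t'],env.observe()['position'],env.observe()['ft_force'])
env.line_to([.50,.025,.30],rate=.02); print(env.observe()['t'],env.observe()['position'],env.observe()['ft_force'])
E
```

```text
3.45
[-2.8336332691556807, 0.1337909496987518, 0.021194510771028633] [-0.49514028207245697, 0.005819398566764427, 0.4654304225685474]
4.2667 [0.49999924 0.02303743 0.30000969] 5.479805469327155e-05 [ 0.82929991  0.16290046 -1.08490978]
[0.52942035 0.21734497 0.54958024]
[0.55302844 0.09255997 0.41909975]
[-0.09595501  0.12929214  0.7524968 ]
[-0.07091928  0.57987042  0.20377226]
4.4667 [0.49999614 0.02302695 0.29999242]
4.7167 [0.49999139 0.02404734 0.29998479] [-0.79644597  0.69213369  0.32952119]
4.9667 [0.49998495 0.02503663 0.30001387] [ 0.29665798 -0.37378407  0.11521286]
```

```bash
ls pics
```

```text
side0.png
side0z.png
top0.png
top0z.png
w1.png
wrist0.png
```

View pics/w1.png

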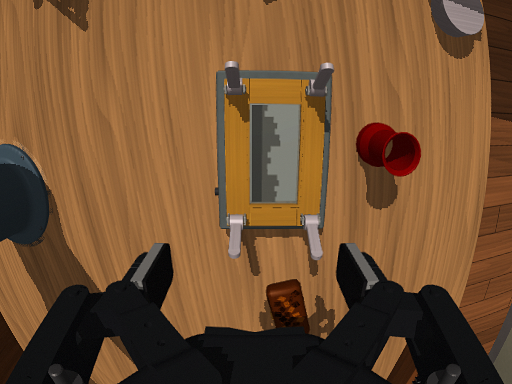

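```bash
python3 - <<'E'
import cv2
a=cv2.imread("pics/w1.png")[55:265,205:345]; cv2.imwrite("pics/w1z.png",cv2.resize(a,None,fx=2.8,fy=2.8,interpolation=cv2.INTER_CUBIC))
import numpy as np
from scipy.spatial.transform import Rotation as R
K=np.array([[297.3186,0,254.184],[0,297.3186,191.799],[0,0,1]])
rv=np.array([-2.8336332691556807, 0.1337909496987518, 0.021194510771028633]);t=np.array([-0.49514028207245697, 0.005819398566764427, 0.4654304225685474])
x,y,w=.53017,.0236,-.09497
def pr(q):
    P=np.array([x+np.cos(w)*q[0]-np.sin(w)*q[1],y+np.sin(w)*q[0]+np.cos(w)*q[1],q[2]])
    return cv2.fisheye.projectPoints(P[None,None],rv,t,K,np.zeros(4))[0].ravel()
im=cv2.resize(cv2.imread("pics/w1.png")[55:265,205:345],None,fx=2.8,fy=2.8,interpolation=cv2.INTER_CUBIC)
def d(q,c):
    u=pr(q); cv2.circle(im,(int((u[0]-205)*2.8+1),int((u[1]-55)*2.8+1)),3,c,-1)
for sx in(-1,1):
  for sy in (-1,1):
    d((sx*.08,sy*.116,.034),(0,0,255)); d((sx*.034,sy*.07,.049),(0,255,0))
    d((sx*.052,sy*.088,.0588),(255,0,0)); d((sx*.052,sy*(.088+.069*np.cos(1.2)),.0588+.069*np.sin(1.2)),(255,255,0))
cv2.imwrite("pics/w1o.png",im)
E
```

```text
(no output)
```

View pics/w1o.png

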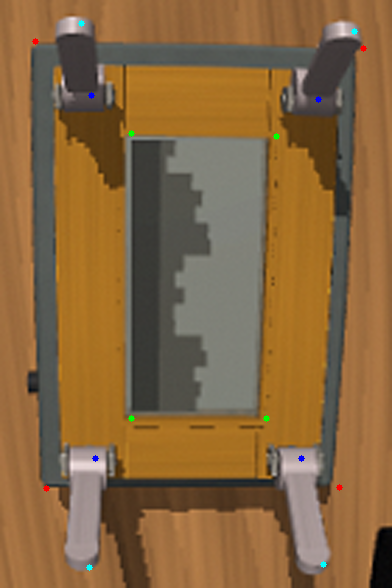

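```bash
cat > fit2.py <<'E'
exec(open('fit.py').read().split('s=least')[0])
KW=np.array([[297.3186,0,254.184],[0,297.3186,191.799],[0,0,1]])
rv=np.array([-2.8336332691556807, 0.1337909496987518, 0.021194510771028633]);tv=np.array([-0.49514028207245697, 0.005819398566764427, 0.4654304225685474])
O+=[('w',W(-1,1),(125,137)),('w',W(1,1),(267,137)),('w',W(1,-1),(258,412)),('w',W(-1,-1),(127,413)),
('w',S(-1,1),(33,46)),('w',S(1,1),(357,50)),('w',S(-1,-1),(40,487)),('w',S(1,-1),(328,485))]
ci={'top':0,'side':1,'w':2}
def g(p):
    x,y,w=p[:3]; off=p[3:].reshape(3,3); r=[]
    for c,q,z in O:
        P=np.array([x+np.cos(w)*q[0]-np.sin(w)*q[1],y+np.sin(w)*q[0]+np.cos(w)*q[1],q[2]])+off[ci[c]]
        if c=='w':
            u=cv2.fisheye.projectPoints(P[None,None],rv,tv,KW,np.zeros(4))[0].ravel(); m=np.array([(z[0]+.5)/2.8-.5+205,(z[1]+.5)/2.8-.5+55])
        else:
            u=cv2.projectPoints(P[None],cams[c][1],cams[c][2],cams[c][0],None)[0].ravel(); m=px(c,z)
        r.append(u-m)
    return np.r_[np.array(r).ravel()/.8, p[3:]/.0015]
s=least_squares(g,np.r_[.53,.023,-.09,np.zeros(9)],loss='soft_l1'); print(s.x.round(4),np.degrees(s.x[2])); print((g(s.x)[:-9]*.8).reshape(-1,2).round(1))
E
python3 fit2.py
```

```text
[ 5.285e-01  2.310e-02 -9.780e-02  6.000e-04  1.000e-04 -8.000e-04
  5.000e-04 -3.000e-04 -1.100e-03 -1.400e-03  3.000e-04 -4.500e-03] -5.600925249833842
[[-1.3  0.6]
 [ 0.9  0.9]
 [ 1.2 -0.4]
 [-0.8 -1.3]
 [-0.  -1. ]
 [ 0.3 -0.1]
 [ 0.4  0.8]
 [-0.7  0.4]
 [-1.2 -0.8]
 [ 1.9  1. ]
 [ 0.4 -1.2]
 [-0.1 -0.5]
 [-1.9  0.7]
 [ 0.  -0.8]
 [ 0.6  0.1]
 [ 0.1  1.6]
 [-0.7  1.1]
 [-0.6 -0.8]
 [-0.3  0.2]
 [ 0.5 -0.4]
 [ 1.4  0.1]]
```

```bash
cat >> h.py <<'E'
X0=np.array([.5285,.0231]); YAW=-5.6; w=np.radians(YAW)
ex=np.array([np.cos(w),np.sin(w)]); ey=np.array([-np.sin(w),np.cos(w)])
L={'nl':(-1,1),'fr':(1,-1),'nr':(-1,-1),'fl':(1,1)}
ORI=ori(YAW); ZP=.0588; HW=.011; LEN=.052
def tcp(l,th,inb=0.):
    sx,sy=L[l]
    u=.088+LEN*np.cos(th)-.0035*np.sin(th)-HW-inb; z=ZP+LEN*np.sin(th)+.0035*np.cos(th)
    return np.r_[X0+ex*sx*.052+ey*sy*u, z]
def edge(l,pos):
    sx,sy=L[l]; d=(np.asarray(pos)[:2]-X0)@ey*sy
    u=d+HW-.088; z=pos[2]-ZP; r=np.hypot(u,z)
    return u,z,np.arctan2(z,u)-np.arcsin(.0035/r)
def favg(n=4,dt=.02):
    f=[]
    for i in range(n):
        env.pause(dt); f.append(env.observe()['ft_force'])
    return np.mean(f,0)
def meas(l,tare,n=4):
    f=favg(n)-tare; u,z,th=edge(l,env.observe()['position']); sy=L[l][1]
    fl=-f; fu=fl[:2]@ey*sy; fz=fl[2]
    M=u*fz-z*fu   # negative = pushing down
    return -M/.052, th, fu, fz
def go(l,th,inb=.015,rate=.3):
    env.line_to(tcp(l,th,inb),ori=ORI,rate=rate)
def push(l,th0,target,step=.02,big=.04,verbose=True,maxth=.7,n=4,free=4.2):
    """start .04+ rad before th0, step till force>=target. th0: expected contact angle"""
    go(l,th0+.04); env.line_to(tcp(l,th0+.04,.004),rate=.15)
    tare=favg(6); th=th0+.04; log=[]
    while True:
        F,te,fu,fz=meas(l,tare,n) if log else (0,th,0,0)
        log.append((round(th,3),round(te,3),round(F,1)))
        if F>=target:
            env.pause(.02); F2=meas(l,tare,n)[0]; log.append(round(F2,1))
            if F2>=target-.5: break
        if th<th0-maxth: log.append('MAX'); break
        th-= big if F<free-1.2 else step
        env.line_to(tcp(l,th),rate=.03)
    env.line_to(tcp(l,th+.06,.006),rate=.15)
    if verbose: print(l,'end th',round(th,3),'t',round(env.observe()['t'],2),log,'f',fu.round(1),fz.round(1))
    return th
E
python3 - <<'E' 2>/dev/null
from h import *
print([env.observe()['ft_force'].round(2).tolist() for i in range(3)])
for l in L: print(l,tcp(l,1.24),inverse_kinematics(tcp(l,1.24),ORI),inverse_kinematics(tcp(l,.5),ORI) is not None)
E
```

```text
[[0.3, -0.37, 0.12], [0.3, -0.37, 0.12], [0.3, -0.37, 0.12]]
nl [0.48558715 0.11832118 0.10911755] [  6.41801841  17.27007044 -20.45928815  52.27064141   0.
 102.01801841] True
fr [ 0.57141285 -0.07212118  0.10911755] [-13.50348119  25.29840533  -8.33635185  56.36524282   0.
  82.09651881] True
nr [ 0.4679092  -0.06197255  0.10911755] [-15.25191216  14.34695347 -24.52733369  51.12571284   0.
  80.34808784] True
fl [0.5890908  0.10817255 0.10911755] [ 4.3383647  27.77254199 -4.34110437 57.88635364  0.         99.9383647 ] True
```

```bash
sed -i 's/th-= big if F<free-1.2 else step/th-= big if F<2.5 else (.03 if F<free else step)/' h.py; sed -i 's/free=4.2)/free=4.1)/' h.py
python3 - <<'E' 2>/dev/null
from h import *
th=push('nl',1.22,5.2,step=.015)
E
```

```text
nl end th 0.635 t 11.97 [(1.26, 1.26, 0), (1.22, np.float64(1.219), np.float64(0.4)), (1.18, np.float64(1.179), np.float64(-0.3)), (1.14, np.float64(1.143), np.float64(1.7)), (1.1, np.float64(1.101), np.float64(2.9)), (1.07, np.float64(1.068), np.float64(2.4)), (1.03, np.float64(1.025), np.float64(2.1)), (0.99, np.float64(0.986), np.float64(1.3)), (0.95, np.float64(0.947), np.float64(1.7)), (0.91, np.float64(0.907), np.float64(1.8)), (0.87, np.float64(0.867), np.float64(1.3)), (0.83, np.float64(0.827), np.float64(1.5)), (0.79, np.float64(0.787), np.float64(1.4)), (0.75, np.float64(0.748), np.float64(2.0)), (0.71, np.float64(0.708), np.float64(2.8)), (0.68, np.float64(0.681), np.float64(4.0)), (0.65, np.float64(0.651), np.float64(4.2)), (0.635, np.float64(0.638), np.float64(5.7)), np.float64(5.7)] f 1.2 -6.4
```

```bash
sed -i 's/log.append((round(th,3),round(te,3),round(F,1)))/log.append((round(th,3),float(round(F,1))))/; s/log.append(round(F2,1))/log.append(float(round(F2,1)))/' h.py
python3 - <<'E' 2>/dev/null
from h import *
th=push('fr',1.14,5.2,step=.015)
E
```

```text
fr end th 0.63 t 18.69 [(1.18, 0.0), (1.14, 2.3), (1.1, 2.8), (1.07, 3.1), (1.04, 2.2), (1.0, 1.7), (0.96, 1.7), (0.92, 1.8), (0.88, 1.4), (0.84, 1.9), (0.8, 1.2), (0.76, 1.4), (0.72, 3.2), (0.69, 4.1), (0.66, 4.9), (0.645, 5.0), (0.63, 5.6), 6.2] f 0.7 -6.8
```

```bash
sed -i "s/log.append((round(th,3),float(round(F,1))))/log.append((round(th,3),float(round(F,1)),float(round(fu,1)),float(round(fz,1))))/" h.py
sed -i "s/env.line_to(tcp(l,th),rate=.03)/env.line_to(tcp(l,th),rate=.03); o=env.observe(); log.append(('i',float(round(-(o['ft_force']-tare)[2],1))))/" h.py
python3 - <<'E' 2>/dev/null
from h import *
th=push('nr',1.14,3.6,step=.015)
E
```

```text
nr end th 0.62 t 24.74 [(1.18, 0.0, 0.0, 0.0), ('i', 0.9), (1.14, 2.5, 2.8, 0.3), ('i', 0.9), (1.11, 2.5, 2.7, -0.1), ('i', -0.1), (1.08, 2.9, 3.2, 0.1), ('i', 0.4), (1.05, 2.1, 2.3, -0.2), ('i', 0.7), (1.01, 1.9, 2.3, 0.3), ('i', -0.5), (0.97, 1.1, 1.2, -0.1), ('i', -0.3), (0.93, 1.9, 1.6, -1.1), ('i', -1.4), (0.89, 1.5, 1.0, -1.2), ('i', -0.5), (0.85, 1.5, 0.4, -2.0), ('i', -0.2), (0.81, 0.6, -0.0, -0.9), ('i', -1.1), (0.77, 0.6, 0.1, -0.8), ('i', -1.5), (0.73, 1.6, 0.6, -1.7), ('i', -3.1), (0.69, 2.1, 0.7, -2.3), ('i', -3.8), (0.65, 2.9, 0.8, -3.1), ('i', -4.4), (0.62, 4.7, 1.3, -5.0), 4.2] f 1.3 -5.0
```

```bash

python3 - <<'E' 2>/dev/null
from h import *
th=push('fl',1.12,3.5,step=.015)
E
```

```text
fl end th 0.65 t 30.51 [(1.16, 0.0, 0.0, 0.0), ('i', -0.5), (1.12, 1.8, 1.9, -0.0), ('i', -0.7), (1.08, 2.2, 2.2, -0.4), ('i', -0.6), (1.04, 1.7, 1.9, -0.0), ('i', -0.3), (1.0, 1.8, 2.0, -0.2), ('i', -0.6), (0.96, 1.3, 1.1, -0.8), ('i', -1.5), (0.92, 1.4, 0.7, -1.5), ('i', -2.1), (0.88, 0.8, 0.0, -1.2), ('i', -2.0), (0.84, 1.2, 0.5, -1.3), ('i', -1.5), (0.8, 0.5, -0.1, -1.0), ('i', -1.6), (0.76, 0.9, 0.0, -1.3), ('i', -2.4), (0.72, 1.8, 0.1, -2.5), ('i', -4.4), (0.68, 3.0, 0.5, -3.6), ('i', -5.4), (0.65, 3.6, 0.2, -4.6), 3.9] f 0.2 -4.6
```

```bash
cat >> h.py <<'E'
def push2(l,th0,target,step=.012,n=4,mx=8,lead=.03):
    env.line_to(tcp(l,th0+lead,.003),ori=ORI,rate=.3)
    tare=favg(5); th=th0; log=[]
    for k in range(mx):
        env.line_to(tcp(l,th),rate=.03)
        F,te,fu,fz=meas(l,tare,n); log.append((round(th,3),round(float(te),3),round(float(F),1)))
        if F>=target: break
        th-=step if F>target-2 else 1.5*step
    env.line_to(tcp(l,th+.05,.006),rate=.2)
    print(l,'th',round(th,3),'t',round(env.observe()['t'],2),log,'f',fu.round(1),fz.round(1))
    return th
E
python3 - <<'E' 2>/dev/null
from h import *
push2('nl',.632,5.0)
push2('fr',.627,5.0)
E
```

```text
nl th 0.614 t 32.02 [(0.632, 0.636, 1.9), (0.614, 0.624, 5.4)] f 4.2 -3.5
fr th 0.609 t 33.99 [(0.627, 0.637, 1.7), (0.609, 0.62, 5.0)] f 5.0 -2.5
```

```bash
python3 - <<'E' 2>/dev/null
from h import *
push2('nr',.612,5.2)
push2('fl',.64,5.2)
E
```

```text
nr th 0.582 t 35.82 [(0.612, 0.615, 2.5), (0.594, 0.603, 4.9), (0.582, 0.592, 6.5)] f 3.3 -5.6
fl th 0.622 t 37.8 [(0.64, 0.652, 2.1), (0.622, 0.635, 5.3)] f 4.9 -2.8
```

```bash
python3 - <<'E' 2>/dev/null
from h import *
push2('nl',.605,6.3,mx=3)
push2('fr',.60,6.3,mx=3)
push2('nr',.57,6.5,mx=3)
push2('fl',.612,6.5,mx=3)
E
```

```text
nl th 0.563 t 39.62 [(0.605, 0.612, 3.2), (0.587, 0.6, 4.9), (0.575, 0.59, 5.8)] f 5.0 -3.5
fr th 0.558 t 41.92 [(0.6, 0.616, 4.1), (0.582, 0.599, 5.3), (0.57, 0.587, 5.7)] f 5.7 -2.9
nr th 0.522 t 43.75 [(0.57, 0.578, 3.5), (0.552, 0.564, 4.5), (0.534, 0.55, 5.7)] f 4.4 -3.8
fl th 0.57 t 46.06 [(0.612, 0.628, 4.2), (0.594, 0.611, 5.3), (0.582, 0.599, 5.5)] f 5.4 -2.8
```

```bash
sed -i "s/step=.012,n=4,mx=8/step=.016,n=4,mx=8/" h.py; python3 - <<'E' 2>/dev/null
from h import *
push2('nl',.56,7.8,mx=3)
push2('fr',.555,7.8,mx=3)
E
```

```text
nl th 0.496 t 47.88 [(0.56, 0.571, 4.5), (0.536, 0.552, 5.6), (0.512, 0.53, 6.3)] f 5.0 -4.3
fr th 0.499 t 50.2 [(0.555, 0.575, 5.3), (0.531, 0.554, 6.2), (0.515, 0.538, 6.5)] f 6.2 -3.8
```

```bash
python3 - <<'E' 2>/dev/null
from h import *
push2('nr',.515,7.3,mx=3)
push2('fl',.563,7.3,mx=3)
E
```

```text
nr th 0.459 t 52.02 [(0.515, 0.53, 4.8), (0.491, 0.508, 6.4), (0.475, 0.495, 7.1)] f 5.7 -5.0
fl th 0.507 t 54.33 [(0.563, 0.583, 5.1), (0.539, 0.561, 6.7), (0.523, 0.547, 6.8)] f 6.5 -4.0
```

```bash
python3 - <<'E' 2>/dev/null
from h import *
push2('nl',.497,8.0,mx=2)
push2('fr',.499,8.0,mx=2)
push2('nr',.459,8.2,mx=2)
push2('fl',.507,8.2,mx=2)
E
```

```text
nl th 0.457 t 55.83 [(0.497, 0.512, 5.6), (0.473, 0.493, 7.5)] f 6.1 -5.1
fr th 0.451 t 57.83 [(0.499, 0.522, 4.8), (0.475, 0.501, 5.6)] f 5.4 -3.4
nr th 0.419 t 59.33 [(0.459, 0.474, 5.7), (0.435, 0.453, 6.7)] f 5.9 -4.4
fl th 0.459 t 61.33 [(0.507, 0.531, 4.7), (0.483, 0.513, 6.1)] f 5.7 -3.8
```

```bash
python3 - <<'E' 2>/dev/null
from h import *
push2('fr',.447,99,mx=1,lead=.05)
push2('nl',.456,99,mx=1)
E
```

```text
fr th 0.423 t 62.98 [(0.447, 0.47, 3.8)] f 4.6 -1.9
nl th 0.432 t 64.66 [(0.456, 0.478, 4.7)] f 5.7 -2.2
```

```bash
python3 - <<'E' 2>/dev/null
from h import *
push2('fl',.462,99,mx=1)
push2('nr',.414,99,mx=1)
E
```

```text
fl th 0.438 t 65.84 [(0.462, 0.484, 3.3)] f 5.4 -0.7
nr th 0.39 t 67.53 [(0.414, 0.437, 5.9)] f 5.9 -3.7
```

```bash
python3 - <<'E' 2>/dev/null
from h import *
p=tcp('nr',.45,.02); p[2]+=.05
env.line_to(p,rate=.3)
q=read_camera("side"); cv2.imwrite("pics/end.png",q["image"][:,:,::-1])
print(env.observe()['t'],env.observe()['ft_force'])
from station import close_job
print(close_job())
E
```

```text
67.9083 [ 0.26710066  0.94543974 -1.23750631]
the job is handed in; nothing more can be done
None
```

View pics/end.png

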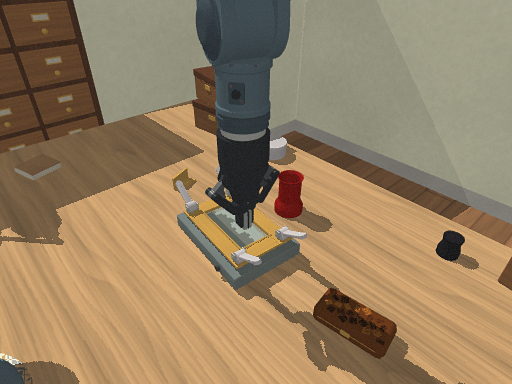

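I pressed the four cam levers down crosswise, nl, fr, nr, fl, first to a light bearing and then round in small steps. In the last short touch-up, fr went before nl and fl before nr. I then lifted clear and handed the job in at 67.9 s; it gave no verdict, so I can't say that it passed.

**What the last picture shows:** the gripper is off the levers and clear of the frame. The chimney (289,195), lens case (354,322) and slide stop (183,178) are where they started. Three levers (nl, nr and fr) can be seen folded down about alike; fl is hidden behind the arm.

**Lever angles:** they ended about 0.44–0.48 rad above level. Each came down a further 0.15 rad or so after bearing lightly, about 0.65 mm of cam travel, which fits the 0.6 mm sink given for evenly snug.

**What disagreed:**
- **Forces came out low:** I could only read the force with the arm stopped, and it sagged there. Free levers read about 1.5 N instead of 3.4 N. The last full round read 5.6–7.5 N and the final single-step touch-up 3.3–5.9 N, against 10 N for snug.
- **What that means for the clamp:** I went by lever travel and my rough correction for the sag. My estimate before the touch-up was 25–35 N per cam; if the readings were taken as they stand, some cams would be below the 18 N limit.
- **Not measured:** I did not measure the cam forces or the frame's level directly. I inferred level only from the levers having travelled alike.

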